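# Second bench dog for the carving board

## Task

The carver's board is held by only one wooden bench dog. Take the other wooden dog from the dark stand and lower it, still in the gripper, into the empty hole of the yellow bench jaw until its shoulder rests on the jaw, then let go. Leave the seated dog in its hole and the red punch in the stand.

Things in the scene. Friction and masses are not known exactly. Their poses are not given: they have to be found in the camera images.
- dog: Bench dog to place: turned brown wood, about 120 g, upright, round about its z axis. Origin: centre of its shoulder's underside. Above it: shoulder disc 50 mm wide, 8 mm thick, then a plain knob 34 mm wide, from 8 to 60 mm up (grip from above, any yaw). Below: shank 20 mm wide, 38 mm long, the last 10 mm tapering to 12. Starts in a hole of the stand, shoulder on the stand's top at height 50 mm.
- jaw_free_hole (a point): Centre of the empty hole's mouth, 45 mm above the table, z up. Hole: vertical, 32 mm wide, 45 mm deep. The jaw is a fixed yellow plank, 90 mm wide, one of two 200 mm apart (either may be empty), running from near the robot under a fixed grey board that begins 35 mm beyond the holes, top at height 63 mm; a cross-shaped blank, 20 mm thick, lies on the board.
- seated_dog: Bystander: an identical loose dog already in the other yellow jaw's hole, shoulder on the jaw at height 45 mm, knob top at 105 mm. Origin: centre of its shoulder's underside.
- punch: Bystander: red and steel punch, guard disc 50 mm wide and 8 mm thick, grip 26 mm wide, top 52 mm above its origin (centre of the guard's underside). It and the dog stand in the two holes, 90 mm apart, of a fixed dark wood stand 180 x 90 x 50 mm high, left or right of the bench, turned up to 15 degrees. On the bench's other side lies a loose mallet, 60 mm high.

How it is judged (in metres and radians):
On the way, in this order (a step that is already met when the one before it is completed fails the run):
1. the loose dog is lifted clear of the stand (height (world z) of dog above 0.092 m), for 0.1 s.
2. the dog, still held by the fingers, is down in the empty hole with its shoulder less than 15 mm above the jaw (horizontal distance between dog and jaw_free_hole below 0.012 m and z of dog in the frame of jaw_free_hole below 0.015 m and contact force between the fingers and dog above 0.5 N), for 0.05 s.
At the end, for the whole second after the job is handed in: The dog stands at rest in the empty jaw hole, within 12 mm of its centre, shoulder down on the jaw (under 5 mm gap), upright within 10 degrees, released; the seated dog and the punch are within 20 mm of where they began (horizontal distance between dog and jaw_free_hole below 0.012 m and z of dog in the frame of jaw_free_hole below 0.005 m and angle between dog's own z axis and vertical below 0.17 rad and linear speed of dog below 0.02 m/s and distance of each of seated_dog, punch from where it was at the start of the episode below 0.02 m); the robot touches nothing.
It fails at once if the seated dog is pulled out or displaced by more than 20 mm (distance of seated_dog from where it was at the start of the episode above 0.02 m).
It fails at once if the punch is pulled out or displaced by more than 20 mm (distance of punch from where it was at the start of the episode above 0.02 m).
It also fails if it takes over 45 s, if anything falls off the work surface, if the arm or the gripper's body presses on something with over 40 N, if the wrist force passes 120 N, or if a joint passes its speed limit or range.

## Robot

A 7-joint arm with a two-finger parallel gripper is mounted at the origin on the work surface. World frame = base frame: x ahead of the robot, y to its left, z up, the work surface at z = 0. Lengths are in m, angles in degrees, forces in N, time in s.
With the tool pointing down it reaches from about 0.425 to 0.95 m from the base axis. Payload 4.7 kg.
Tool frame: the origin (TCP) lies midway between the tips of the shut fingers; the grasp point (between the pads) lies 19 mm behind it; z points along the fingers, y is the line along which they close (so a half turn about z gives the same grasp; the last joint's range is limited). The gripper opens to 87 mm and grips with 3 to 60 N. Pads are 19 mm wide; open, the fingers measure 117 mm over their backs; the gripper's body (75 mm by 190 mm) begins 51 mm behind the grasp point.
Start: joints at [-65.77, 26.849, -2.785, 87.806, 1.381, 65.374, -4.715], TCP at [0.295, 0.607, 0.223] pointing down, gripper open.
Joint ranges: [-148.3, 148.3], [-19.14, 114.17], [-79.39, 73.82], [5.75, 140.21], [-59.74, 239.74], [12.07, 113.84], [-152.46, 152.46]. Speed limits (degrees/s): [147.25, 147.25, 180, 180, 180, 180, 180].

## Interface

Orientations are given as a 3x3 rotation matrix whose columns are the frame's x, y, z axes.
In Python, from workcell import state, optics, manip gives the robot as it stands.
- The arm moves only by the shell command python3 -m handwheel 'ROWS' [FORCE]. ROWS is JSON, a list of rows, each a list of 7 numbers: the turn, a rotation vector about the tool's x, y, z in rad, then the shift along the tool's x, y, z in cm, then the closure, from 0 (fully open) to 1 (shut). In form: [[wx, wy, wz, dx, dy, dz, claw], ...]. A call has 1 to 20 rows; each row shifts and turns the commanded pose from where the row before left it, along the tool's axes as they then stand; what a row does not reach is not made up. A row lasts 1/8 s, in which the tool goes at most 62.5 mm and 10.7 degrees, less where a joint would pass 70% of its speed; a pose out of reach is approached as far as the arm can. A call with a gripper value outside its range is refused whole. The fingers move at their own pace and stop on an object; FORCE is the grip in N (left out, the last holds). Time passes only in rows, so rows that do not move let the fingers close. It gives the time, the measured TCP pose, the force, the opening and the grip force at its end, in the units of the state.
- state(): the state, without advancing time (a new reading comes with each control period).
- optics.grab_frame(name): name is "scene" or "top"; returns a dict with "frame" (400x640x3 uint8, blue, green, red), "fovy" (degrees; the focal length in pixels is half the picture's height over the tangent of half this angle, whatever the lens; pixels are square), "cx", "cy" (the principal point, pixels), "R" (3x3) and "t" (3): a world point X has camera coordinates R X + t. Camera axes: x right, y down, z forward; pixel columns grow to the right and rows downward; lengths in m; the calibration is good to about 2 mm. A picture is of the moment at which its call begins. There is no depth.
- manip.sign_off(): hands the job in; it is judged then, once.
The state is a dict: "t": time; "qpos": joint angles; "qvel": joint speeds; "joint_efforts": joint torques, N m; "eef_pos": TCP position; "tool_rot": TCP orientation; "contact_force": force on the tool from outside, world axes, zero at the start; "torque": the same for the moment, N m; "grip_width": finger opening in m; "finger_force": force on a finger pad.
Only numpy, scipy, OpenCV 4.12 (cv2) and the standard library are available. Lean on these libraries where they do the work, as an engineer would, in place of code of your own. Each camera call takes 0.05 s, during which the arm holds its last target. There are 200 camera calls.

## Working session

There is one attempt and no reset: what is moved stays moved. The work goes in short steps, Python scripts to look and compute and a shell command to move; the robot and the scene stay as the last step left them, time stands still between calls to the robot, and variables do not carry over. Pictures are saved under pics/ and viewed, at most 10 in all, crops included, and the job is handed in when it is done.

```bash
mkdir -p pics; cat > h.py <<'E'
import numpy as np, cv2
from workcell import state, optics, manip
def grab(n,p=None):
    f=optics.grab_frame(n)
    if p: cv2.imwrite(p,f["frame"])
    return f
def ray(f,u,v,z):
    R=np.array(f["R"]);t=np.array(f["t"])
    fl=f["frame"].shape[0]/2/np.tan(np.radians(f["fovy"])/2)
    c=-R.T@t; d=R.T@np.array([(u-f["cx"])/fl,(v-f["cy"])/fl,1])
    return c+d*(z-c[2])/d[2]
def proj(f,X):
    R=np.array(f["R"]);t=np.array(f["t"])
    fl=f["frame"].shape[0]/2/np.tan(np.radians(f["fovy"])/2)
    q=R@np.array(X)+t
    return q[:2]/q[2]*fl+[f["cx"],f["cy"]]
E
python3 - <<'E'
from h import *
for n in("top","scene"):
    f=grab(n,f"pics/{n}0.png"); print(n,f["fovy"],f["cx"],f["cy"],-np.array(f["R"]).T@f["t"],np.round(f["R"],3).tolist())
s=state();print(s)
E
```

```text
top 46.36270614880872 326.4949795386446 198.03707958823887 [0.30759811 0.01969788 1.2767444 ] [[-0.02, -1.0, 0.003], [-0.985, 0.019, -0.171], [0.171, -0.006, -0.985]]
scene 53.35116853587221 314.86790917617583 203.43052627759047 [ 1.02855594 -0.50944794  0.6950809 ] [[0.683, 0.73, 0.013], [0.477, -0.432, -0.765], [-0.553, 0.529, -0.643]]
{'t': 0.1, 'qpos': array([-65.77040913,  26.89457691,  -2.78569015,  87.86743008,
         1.38145748,  65.37363609,  -4.71469461]), 'qvel': array([-0.0401058 , -0.13985166,  0.00253327, -0.13259602,  0.02611738,
        0.07866214, -0.03068794]), 'joint_efforts': array([ 1.63548830e-04, -5.09167457e+01, -8.15408584e-02, -2.36828327e+01,
       -6.15501520e-02,  3.44780122e-02,  6.55766598e-05]), 'eef_pos': array([0.29442935, 0.60680379, 0.22157811]), 'tool_rot': array([[-8.99698710e-01,  4.36510834e-01, -7.23092617e-04],
       [ 4.36511429e-01,  8.99697239e-01, -1.62798004e-03],
       [-6.00664963e-05, -1.78032974e-03, -9.99998413e-01]]), 'contact_force': array([-0.05929051,  0.00692124, -0.0823051 ]), 'torque': array([-0.02142774,  0.0155651 ,  0.01345889]), 'finger_force': 0.0, 'grip_width': 0.0871391335084696}
```

View pics/top0.png

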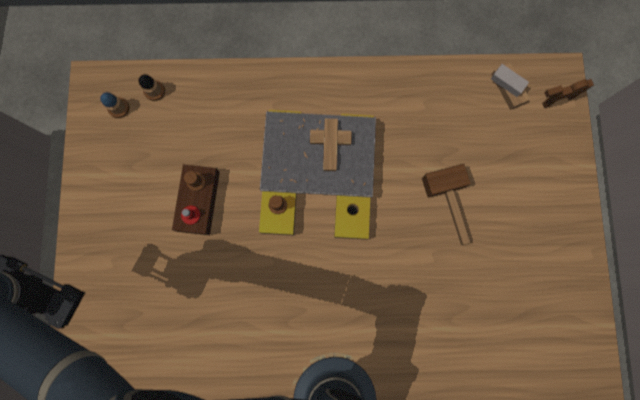

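View pics/scene0.png

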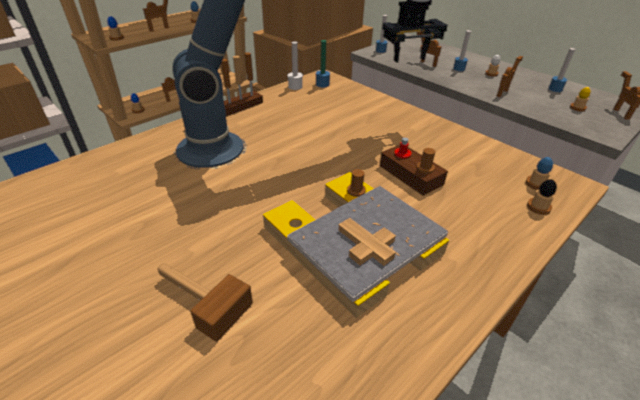

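The top view shows the dark stand at the left with the dog at about (195,180) and the punch at (190,213). The seated dog is at (277,204), the empty hole at (352,210), and the mallet on the right. The scene view agrees: dog (428,158), hole (296,222), seated dog (357,182). I'll crop in for detail.

```bash
python3 - <<'E'
from h import *
a=cv2.imread("pics/top0.png");b=cv2.imread("pics/scene0.png")
A=cv2.resize(a[155:245,165:385],None,fx=3.6,fy=3.6,interpolation=cv2.INTER_CUBIC)
B=cv2.resize(b[130:250,255:455],None,fx=2.2,fy=2.2,interpolation=cv2.INTER_CUBIC)
c=np.zeros((A.shape[0]+B.shape[0],800,3),np.uint8);c[:A.shape[0],:A.shape[1]]=A;c[A.shape[0]:,:B.shape[1]]=B
cv2.imwrite("pics/c1.png",c)
# empty hole: dark blob inside the yellow jaw, both views
for n,img,box in(("top",a,(320,380,190,240)),("scene",b,(255,325,195,250))):
    f=grab(n);hsv=cv2.cvtColor(img,cv2.COLOR_BGR2HSV)
    x0,x1,y0,y1=box;h=hsv[y0:y1,x0:x1]
    yel=cv2.inRange(h,(22,150,90),(35,255,255))
    cs,hi=cv2.findContours(yel,cv2.RETR_CCOMP,cv2.CHAIN_APPROX_NONE)
    for c,k in zip(cs,hi[0]):
        if len(c)>8:
            r=cv2.boundingRect(c);m=cv2.moments(c)
            u,v=r[0]+x0+(r[2]-1)/2,r[1]+y0+(r[3]-1)/2
            print(n,"hole" if k[3]>=0 else "outer",(r[0]+x0,r[1]+y0,r[2],r[3]),(u,v),ray(f,u,v,.045))
    # yellow/stand corner points
f=grab("top");g=grab("scene")
for nm,p,z in(("dogknobtop",(193,177),.11),("hole",(352,210),.045),("seatedtop",(277,202),.105),("punchtop",(188,213),.102)):
    X=ray(f,*p,z);print(nm,X,"in scene",proj(g,X))
E
```

```text
top outer (334, 196, 36, 43) (351.5, 217.0) [ 0.46924215 -0.05374365  0.045     ]
top hole (346, 203, 14, 13) (352.5, 209.0) [ 0.49068157 -0.05703674  0.045     ]
scene outer (263, 200, 52, 37) (288.5, 218.0) [ 0.46683868 -0.05957934  0.045     ]
scene hole (289, 218, 14, 10) (295.5, 222.5) [ 0.49041226 -0.05755745  0.045     ]
dogknobtop [0.5715381  0.35182902 0.11      ] in scene [428.0917094  151.19252093]
hole [ 0.4880142  -0.05562451  0.045     ] in scene [295.45267595 221.63053159]
seatedtop [0.50349093 0.13807953 0.105     ] in scene [356.54976009 172.55641677]
punchtop [0.48010496 0.36407176 0.102     ] in scene [403.33608498 139.19514532]
```

View pics/c1.png

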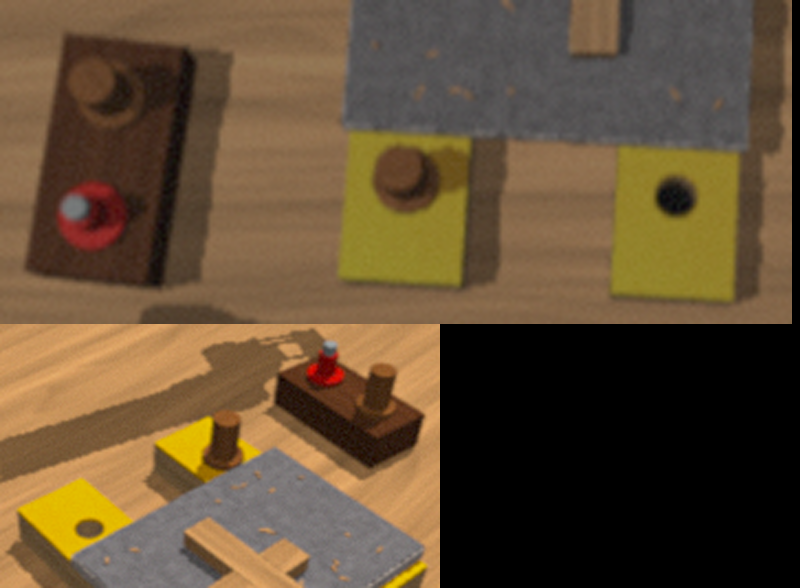

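The crop shows the dog's knob top at about (191,178), its shoulder centre at about (194,181) and the hole at (352.5,209). Both views put the hole at (0.4905,-0.057). Next I'll refine the dog's position.

```bash
python3 - <<'E'
from h import *
f=grab("top");g=grab("scene")
T=lambda x,y:(165+(x+.5)/3.6-.5,155+(y+.5)/3.6-.5)
S=lambda x,y:(255+(x+.5)/2.2-.5,130+(y-324+.5)/2.2-.5)
def p(n,X): print(n,np.round(X,4))
p("dog knob top T",ray(f,*T(93,82),.11)); p("S",ray(g,*S(381,371),.11))
p("dog shoulder T",ray(f,*T(105,92),.058)); p("S",ray(g,*S(376,404),.058))
p("punch guard T",ray(f,*T(92,216),.058)); p("S",ray(g,*S(326,375),.058))
p("seated top T",ray(f,*T(400,167),.105)); p("S",ray(g,*S(228,418),.105))
p("seated sh T",ray(f,*T(406,179),.053)); p("S",ray(g,*S(223,455),.053))
for n,c in(("tl",(64,36)),("tr",(189,48)),("br",(160,286)),("bl",(26,270))): p("stand "+n,ray(f,*T(*c),.05))
for n,c in(("a",(277,377)),("b",(372,428)),("c",(424,413))): p("standS "+n,ray(g,*S(*c),.05))
E
```

```text
dog knob top T [0.5706 0.3582 0.11  ]
S [0.5709 0.3519 0.11  ]
dog shoulder T [0.5745 0.3642 0.058 ]
S [0.5714 0.3577 0.058 ]
punch guard T [0.4821 0.3711 0.058 ]
S [0.4864 0.3649 0.058 ]
seated top T [0.5061 0.1413 0.105 ]
S [0.5063 0.1418 0.105 ]
seated sh T [0.5058 0.1422 0.053 ]
S [0.5072 0.1384 0.053 ]
stand tl [0.6198 0.3984 0.05  ]
stand tr [0.6088 0.3047 0.05  ]
stand br [0.4307 0.3222 0.05  ]
stand bl [0.4443 0.4204 0.05  ]
standS a [0.4382 0.3224 0.05  ]
standS b [0.593  0.3206 0.05  ]
standS c [0.6189 0.3976 0.05  ]
```

```bash
python3 -m handwheel '[[0,0,-0.109,0,0,0,0],[0,0,-0.109,0,0,0,0],[0,0,-0.11,0,0,0,0],[0,0,0,-3.07,-2.13,0,0],[0,0,0,-3.07,-2.13,0,0],[0,0,0,-3.07,-2.13,0,0],[0,0,0,-3.07,-2.13,0,0],[0,0,0,-3.07,-2.13,0,0],[0,0,0,-3.07,-2.13,0,0],[0,0,0,-3.07,-2.13,0,0],[0,0,0,-3.07,-2.13,0,0],[0,0,0,-3.07,-2.13,0,0],[0,0,0,-3.07,-2.13,0,0],[0,0,0,0,0,0,0],[0,0,0,0,0,0,0]]' 15
python3 - <<'E'
from h import *
s=state();R=s["tool_rot"];print(s["t"],s["eef_pos"],R[:,1])
print("to go (tool,cm)",R.T@(np.array([.572,.358,.071])-s["eef_pos"])*100)
E
```

```text
t: 2.28
eef_pos: [0.5724, 0.3587, 0.2225]
tool_rot: [[-0.992, 0.123, -0.001], [0.123, 0.992, 0.001], [0.001, 0.001, -1.0]]
contact_force: [-0.5, 0.9, -0.3]
grip_width: 0.0872
finger_force: 0.0
2.275 [0.57238397 0.35873638 0.22248556] [1.22910190e-01 9.92417541e-01 7.13893960e-04]
to go (tool,cm) [ 0.01603659 -0.08861359 15.14851562]
```

```bash
python3 -m handwheel '[[0,0,0,0,-0.1,3,0],[0,0,0,0,0,3,0],[0,0,0,0,0,3,0],[0,0,0,0,0,3,0],[0,0,0,0,0,2,0],[0,0,0,0,0,1.1,0],[0,0,0,0,0,0,0],[0,0,0,0,0,0,0]]'
python3 - <<'E'
from h import *
f=grab("top");g=grab("scene")
A=cv2.resize(f["frame"][140:250,130:260],None,fx=3.6,fy=3.6);B=cv2.resize(g["frame"][80:210,350:480],(A.shape[1]*396//468,396))
cv2.imwrite("pics/c2.png",np.hstack([A[:396,:400],B]))
E
```

```text
t: 3.28
eef_pos: [0.5736, 0.3577, 0.0727]
tool_rot: [[-0.992, 0.123, 0.002], [0.123, 0.992, 0.001], [-0.002, 0.002, -1.0]]
contact_force: [0.3, 0.1, 0.0]
grip_width: 0.0868
finger_force: 0.0
```

View pics/c2.png

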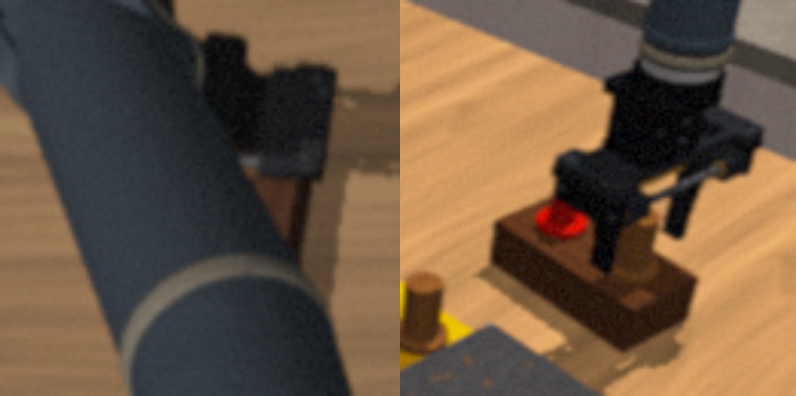

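The scene crop shows the knob between the open fingers, with the punch clear of them. I'll close the gripper.

```bash
python3 -m handwheel '[[0,0,0,0,0,0,0.4],[0,0,0,0,0,0,0.5],[0,0,0,0,0,0,0.6],[0,0,0,0,0,0,0.7],[0,0,0,0,0,0,1],[0,0,0,0,0,0,1],[0,0,0,0,0,0,1],[0,0,0,0,0,0,1]]' 20
```

```text
t: 4.38
eef_pos: [0.5729, 0.3571, 0.0715]
tool_rot: [[-0.992, 0.123, 0.0], [0.123, 0.992, 0.0], [0.0, 0.0, -1.0]]
contact_force: [0.6, 0.0, 0.1]
grip_width: 0.0338
finger_force: 20.0
```

```bash
python3 -m handwheel '[[0,0,0,0,0,-0.5,1],[0,0,0,0,0,-1.5,1],[0,0,0,0,0,-2,1],[0,0,0,0,0,-2,1],[0,0,0,0,0,-2,1],[0,0,0,0,0,-2,1],[0,0,0,0,0,-2,1],[0,0,0,0,0,-1,1],[0,0,0,0,0,0,1],[0,0,0,0,0,0,1]]'
python3 - <<'E'
from h import *
s=state();R=s["tool_rot"];print(s["eef_pos"],R[:,1],s["finger_force"],s["contact_force"])
a=np.arctan2(R[1,1],R[0,1]);print("yaw",np.degrees(a))
th=np.radians(90-4.5)-a+0; print("wz",-th)
y=np.array([np.cos(a),np.sin(a)]);x=np.array([-y[1],y[0]])
d=np.array([.4905,-.057])-s["eef_pos"][:2];print("d cm tool",d@x*100,d@y*100)
f=grab("top");g=grab("scene")
A=cv2.resize(f["frame"][130:250,130:260],(400,370));B=cv2.resize(g["frame"][60:190,350:480],(396,370))
cv2.imwrite("pics/c3.png",np.hstack([A,B]))
E
```

```text
t: 5.62
eef_pos: [0.5724, 0.3567, 0.2006]
tool_rot: [[-0.992, 0.123, -0.001], [0.123, 0.992, -0.001], [0.001, -0.001, -1.0]]
contact_force: [0.5, -0.1, -1.1]
grip_width: 0.0335
finger_force: 20.0
[0.57240015 0.3566856  0.20062193] [ 0.12347591  0.99234695 -0.00111105] 19.999852781184018 [ 0.47483632 -0.10777674 -1.13584417]
yaw 82.90724544014982
wz -0.045252103765482055
d cm tool 3.019317759293742 -42.063259483653724
```

View pics/c3.png

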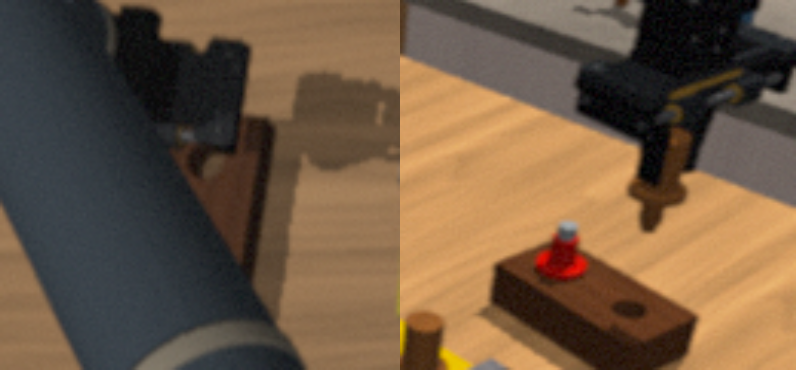

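The dog hangs upright in the gripper and the punch is still in the stand. I'll carry it over to the hole.

```bash
python3 -m handwheel '[[0,0,0,0.2,-2.1,0,1],[0,0,0,0.3,-4,0,1],[0,0,0,0.3,-4,0,1],[0,0,0,0.3,-4,0,1],[0,0,0,0.3,-4,0,1],[0,0,0,0.3,-4,0,1],[0,0,0,0.3,-4,0,1],[0,0,0,0.3,-4,0,1],[0,0,0,0.3,-4,0,1],[0,0,0,0.2,-4,0,1],[0,0,0,0.2,-3,0,1],[0,0,0,0,-1,0,1],[0,0,0,0,0,0,1],[0,0,0,0,0,0,1],[0,0,0,0,0,0,1]]'
python3 - <<'E'
from h import *
s=state();R=s["tool_rot"];print(s["eef_pos"],R[:,1],s["finger_force"])
print("to go",R.T@(np.array([.4905,-.057,.066])-s["eef_pos"])*100)
f=grab("top");g=grab("scene","pics/scene3.png")
print("old dog hole",ray(g,425.5,168.9,.05))
B=g["frame"][90:250,220:380];cv2.imwrite("pics/c4.png",cv2.resize(B,(592,592),interpolation=cv2.INTER_CUBIC))
print("expected shoulder mid px",proj(g,s["eef_pos"]-[0,0,.0175]),"hole",proj(g,[.4905,-.057,.045]))
E
```

```text
t: 7.6
eef_pos: [0.4914, -0.0557, 0.2014]
tool_rot: [[-0.993, 0.121, -0.0], [0.121, 0.993, 0.0], [0.0, 0.0, -1.0]]
contact_force: [0.3, -0.4, -1.3]
grip_width: 0.0335
finger_force: 20.0
[ 0.49139068 -0.05568989  0.2014133 ] [1.21181026e-01 9.92630337e-01 4.14866321e-04] 19.999913731589913
to go [ 0.07040749 -0.14645646 13.5412815 ]
old dog hole [0.57351302 0.35662475 0.05      ]
expected shoulder mid px [295.28037337 175.43114592] hole [295.69952979 222.4120435 ]
```

View pics/c4.png

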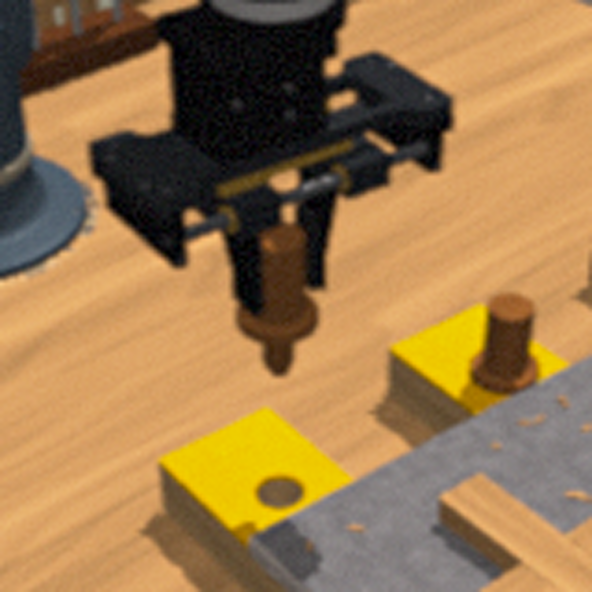

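The shoulder is at (295,176), matching the prediction, directly above the hole at (295.5,222.5). I'll lower it with a small correction.

```bash
python3 -m handwheel '[[0,0,0,0.07,-0.15,2,1],[0,0,0,0,0,2,1],[0,0,0,0,0,2,1],[0,0,0,0,0,2,1],[0,0,0,0,0,1.5,1],[0,0,0,0,0,1,1],[0,0,0,0,0,1,1],[0,0,0,0,0,1,1],[0,0,0,0,0,0.5,1],[0,0,0,0,0,0,1],[0,0,0,0,0,0,1]]'
```

```text
t: 9.07
eef_pos: [0.4906, -0.0584, 0.0718]
tool_rot: [[-0.992, 0.124, 0.001], [0.124, 0.992, 0.0], [-0.001, 0.0, -1.0]]
contact_force: [-0.4, 0.1, -0.6]
grip_width: 0.0332
finger_force: 20.0
```

No contact so far, and the shoulder is about 5 mm up. I'll go down in small steps until it touches.

```bash
python3 -m handwheel '[[0,0,0,0,0.1,0.2,1],[0,0,0,0,0,0.2,1],[0,0,0,0,0,0.1,1],[0,0,0,0,0,0,1],[0,0,0,0,0,0,1]]'
```

```text
t: 9.7
eef_pos: [0.4904, -0.0575, 0.0665]
tool_rot: [[-0.992, 0.123, 0.0], [0.123, 0.992, 0.0], [0.0, 0.0, -1.0]]
contact_force: [0.3, 0.4, -1.4]
grip_width: 0.0332
finger_force: 20.0
```

```bash
python3 -m handwheel '[[0,0,0,0,0,0.1,1],[0,0,0,0,0,0.1,1],[0,0,0,0,0,0,1],[0,0,0,0,0,0,1]]'
```

```text
t: 10.2
eef_pos: [0.4905, -0.0575, 0.0663]
tool_rot: [[-0.992, 0.124, 0.0], [0.124, 0.992, 0.0], [-0.0, 0.0, -1.0]]
contact_force: [-5.1, 0.7, 16.3]
grip_width: 0.0336
finger_force: 20.0
```

It is seated, with 16 N of upward contact force at the expected height. I'll relieve the load, release and retreat.

```bash
python3 -m handwheel '[[0,0,0,0,0,-0.13,1],[0,0,0,0,0,0,1],[0,0,0,0,0,0,0.5],[0,0,0,0,0,0,0.2],[0,0,0,0,0,0,0],[0,0,0,0,0,0,0],[0,0,0,0,0,0,0],[0,0,0,0,0,-1,0],[0,0,0,0,0,-2,0],[0,0,0,0,0,-3,0],[0,0,0,0,0,-3,0],[0,0,0,0,0,-3,0],[0,0,0,0,0,-3,0],[0,0,0,0,0,0,0],[0,0,0,0,0,0,0]]'
python3 - <<'E'
from h import *
g=grab("scene")
B=g["frame"][110:270,220:450];cv2.imwrite("pics/c5.png",cv2.resize(B,(780,543),interpolation=cv2.INTER_CUBIC))
k=780/230
for n,X in(("top",[.4905,-.057,.105]),("shoulder",[.4905,-.057,.053])): print(n,(proj(g,X)-[220,110])*k)
E
```

```text
t: 12.08
eef_pos: [0.4898, -0.0574, 0.2155]
tool_rot: [[-0.992, 0.123, -0.001], [0.123, 0.992, 0.0], [0.001, 0.0, -1.0]]
contact_force: [-0.5, 0.5, -1.1]
grip_width: 0.0868
finger_force: 0.0
top [255.13845059 316.29916332]
shoulder [256.51667735 372.87167125]
```

View pics/c5.png

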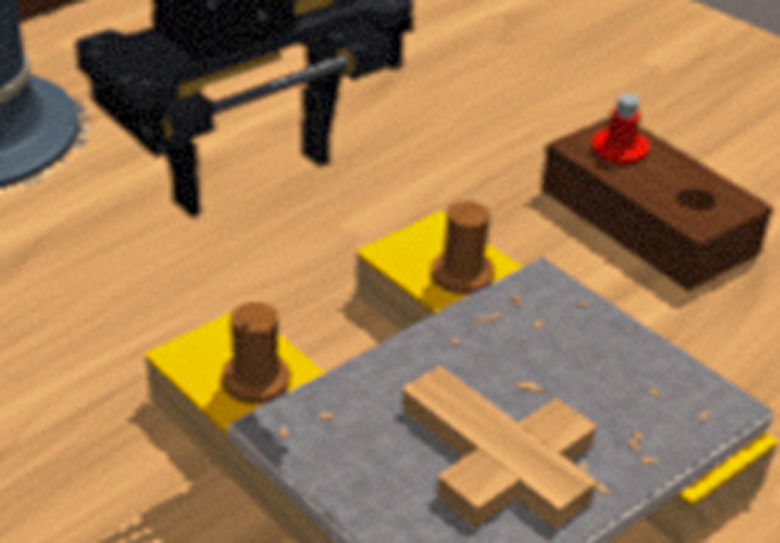

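The dog stands upright in its hole, with its knob top at (255,316) and shoulder at (256,375) as predicted. The seated dog and the punch look unmoved, and the gripper is clear. I'll hand in the job.

```bash
python3 -c "
from workcell import manip
print(manip.sign_off())"
```

```text
the job is handed in; nothing more can be done
None
```

The dog is seated upright in the empty jaw hole and released, the seated dog and the punch look unmoved in the last picture, and the job was handed in after about 12 s of robot time; no verdict was returned.

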